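# Unload the weld fixture with the parked index plunger

## Task

Unload the weld fixture: pull its sprung T-handle plunger out along its slanting axis and twist it clockwise into the rest notch so that it stays out by itself, then swing the freed hold-down bar fully open to its stop. Then lift the welded strut out and lay it flat on the floor of the empty grey parts bin, without dropping it. Leave the plunger parked, the bar open, and everything else where it stands.

Things in the scene. Friction and masses are not known exactly. Their poses are not given: they have to be found in the camera images.
- fixture: Weld fixture, fixed: steel base plate, x -130 to +100 mm, y -90 to +90 mm, 12 mm thick. Origin on the table, z up, -x the plunger end (towards the robot). Bracket of the plunger at x -112 mm, bar post 36 mm across at x +65 mm, y 0. Round the strut four pins, 12 mm across, 14 mm above the plate, at x -18.5 and +26.5, y -42 and +42 mm.
- tee_grip (a point): Centre of the plunger's dark steel T-handle: crossbar 64 mm long (x axis), 12 mm wide (y), 14 mm deep, on a stem 12 mm across. Its z axis is the plunger's axis, outwards: up and to the fixture's -x, 27 degrees from vertical. At the start 141 mm above the table, 122 mm to the fixture's -x, crossbar in the plane of the slant; 25 mm of stem are bare between it and the sleeve (42 mm across) below.
- plunger (a joint): How far the plunger is pulled out along its axis, m: 0 fully in (its rod stands in the fork at the bar's end and locks it), limit 0.026. A spring pulls it in, 6 N at 0, 14 N at the limit. A cross pin in a slot of the sleeve keeps it from turning below 0.021; resting in the notch it reads 0.018, its rod clear of the bar.
- tee (a joint): Turn of the T-handle about its axis, rad, growing clockwise as one looks at the handle along the axis from outside: 0 in the slot, 1.22 (70 degrees) in the 3 mm deep rest notch. Pull beyond 0.021, turn to 1.22, let the spring take it back 3 mm into the notch. It turns easily.
- bar (a joint): Swing of the hold-down bar about its upright pivot, rad: 0 closed (locked by the plunger, over the strut, pointing to the fixture's -x), growing clockwise seen from above, its free end sweeping to the fixture's +y side; stop at 1.5. It stays where it is left; friction about 0.1 N m.
- bar_pivot (a point): Point on the bar's pivot axis (vertical) at the height of the bar's top, 68 mm above the table. The steel bar is 32 mm wide, 16 mm thick (52 to 68 mm above the table), and reaches 162 mm from the pivot.
- bar_grip (a point): On the bar's black upright round handle (22 mm across, standing 50 mm above the bar, from 68 to 118 mm above the table), 97 mm above the table, on its axis, 100 mm from the pivot.
- strut: The welded part, loose, under the bar: square steel tube 30 x 30 mm with an end plate 44 x 36 x 6 mm at each end, 140 mm long over all (its x), 36 mm high, tube from 3 to 33 mm above the underside; about 0.4 kg. Origin at the centre of its underside, z up. It lies on the base plate across the fixture, between the pins.
- bin: Parts bin, fixed: plain grey open box, empty, outside 210 (its x) x 130 (its y) x 50 mm high, walls and floor 5 mm. Origin at the centre of its underside, z up. It stands on one side of the fixture or the other.
- caddy: Bystander, fixed: wooden tool caddy 200 x 120 x 70 mm with handles standing up to 135 mm, on the other side from the bin. Origin under its centre.
- can: Bystander, loose: spray can 66 mm across, 190 mm high. Origin under its centre.
- jar: Bystander, loose: jar 56 mm across, 95 mm high, beside the fixture. Origin under its centre.
- brush: Bystander, loose: bench brush 215 mm long, 50 mm wide, 48 mm high. Origin under its middle.
- tape: Bystander, loose: tape measure case 75 x 45 x 62 mm. Origin under its centre.
- hammer: Bystander, loose: hammer 260 mm long, lying flat. Origin near its middle.
- magnet: Bystander, loose: welding magnet, a steel triangle about 66 x 60 x 22 mm, lying on the fixture's base plate on its -y side between bracket and strut. Origin under its middle.

How it is judged:
On the way, in this order (a step that is already met when the one before it is completed fails the run):
1. the plunger is pulled out, twisted into its rest notch and let go, and stays out (value of joint plunger above 0.015 m and value of joint tee above 1 rad and contact force between plunger and the fingers below 0.5 N and value of joint bar below 0.1 rad), for 0.3 s.
2. the bar is swung fully open, the plunger still parked (value of joint plunger above 0.015 m and value of joint tee above 1 rad and value of joint bar above 1.4 rad), for 0.2 s.
3. the strut is lifted clear of the fixture (all of step 2 and z of strut in the frame of fixture above 0.06 m), for 0.1 s.
At the end, for the whole second after the job is handed in: The plunger stays out in its rest notch by itself (out more than 15 mm, turned more than 1.0 rad), the bar is open more than 1.4 rad, and the strut lies at rest flat and right way up on the floor of the bin, wholly inside its walls, released (all of step 2 and x of strut in the frame of bin between -0.035 and 0.035 m and y of strut in the frame of bin between -0.05 and 0.05 m and z of strut in the frame of bin below 0.012 m and angle between strut's own z axis and vertical below 0.15 rad and linear speed of strut below 0.02 m/s); the robot touches nothing.
It fails at once if a bystander is shifted by more than 20 mm (distance of any of can, jar, brush, tape, hammer, magnet from where it was at the start of the episode above 0.02 m).
It fails at once if a bystander is knocked over (angle between any of can, jar, brush, tape, hammer, magnet's own z axis and vertical above 0.4 rad).
It fails at once if the strut is dropped (falls free faster than 0.7 m/s) (linear speed of strut above 0.7 m/s and contact force between strut and the fingers below 0.3 N).
It fails at once if the bar is forced while the plunger still locks it (value of joint bar above 0.1 rad and value of joint plunger below 0.01 m).
It also fails if it takes over 67 s, if anything falls off the work surface, if the arm or the gripper's body presses on something with over 40 N, if the wrist force passes 120 N, or if a joint passes its speed limit or range.

## Robot

A 6-joint arm with a two-finger parallel gripper is mounted at the origin on the work surface. World frame = base frame: x ahead of the robot, y to its left, z up, the work surface at z = 0. Lengths are in m, angles in rad, forces in N, time in s.
With the tool pointing down it reaches from about 0.375 to 0.975 m from the base axis. Payload 3.8 kg.
Tool frame: the origin (TCP) lies at the very end of the fingers, on their centre line; the grasp point (between the pads) lies bot.hold_point_z behind it (bot.hold_point_z is the distance from the TCP to the grasp point, in m); z points along the fingers, y is the line along which they close (so a half turn about z gives the same grasp; the last joint's range is limited). The gripper opens to 85 mm and grips with 20 to 120 N. Pads are 22 mm wide; open, the fingers measure 114 mm over their backs; the gripper's body (76 mm by 85 mm) begins 54 mm behind the grasp point. The pads swing forward as they close: fully open they stand 13 mm farther back than shut.
Start: joints at [-1.325, 0.264, 1.604, -0, 1.274, -0.037], TCP at [0.188, -0.648, 0.204] pointing down, gripper open.
Joint ranges: [-2.63, 2.63], [-0.94, 2.18], [0.31, 2.57], [-1.31, 4.45], [0, 2.66], [-2.55, 2.55]. Speed limits (rad/s): [2.57, 2.57, 3.14, 3.14, 3.14, 3.14].

## Interface

Orientations are given as a rotation vector (axis times angle).
In Python, from workcell import bot, sensors, read_camera, camera_info, finish_job gives the robot as it stands (bot), with the cameras as plain functions, the readings (sensors) and the job as plain functions.
- The arm moves only by the tool jog_arm, called after "Call:" as name(argument=value, ...) on one line, values as JSON. Schema: {"type":"object","properties":{"steps":{"type":"array","items":{"type":"array","items":{"type":"number"},"minItems":4,"maxItems":4},"minItems":1,"maxItems":5},"finger_gap":{"type":"number"},"clamp_n":{"type":"number"},"only":{"type":"string"},"quiet":{"type":"boolean"},"lines":{"type":"string"}},"required":["steps"],"additionalProperties":false}. steps is a list of rows, 1 to 5 of them, each of 4 numbers: dx, dy, dz in m, then a turn about the tool's z in rad; each row shifts and turns the commanded pose from where the row before left it, along the tool's axes as they then stand; what a row does not reach is not made up. A row lasts 1/8 s, in which the tool goes at most 0.0625 m and 0.188 rad, less where a joint would pass 70% of its speed; a pose out of reach is approached as far as the arm can. finger_gap is the opening from 0.0 (shut) to 1.0 (fully open), set as the call begins (left out keeps the last). The fingers move at their own pace and stop on an object; clamp_n is the grip in N (left out, the last holds). Time passes only in rows, so rows that do not move let the fingers close. The tool returns the time, the measured TCP pose, the force, the opening and the grip force at its end. only (a regular expression) keeps the lines of the reply that match it, lines (a string "A,B") keeps lines A to B, and quiet returns only ok. Input that does not fit is refused with a message, and nothing moves.
- sensors.read_state(): the state, without advancing time (a new reading comes with each control period).
- read_camera(name): name is "scene" or "top"; returns the picture (400x640x3 uint8, red, green, blue); there is no depth.
- camera_info(name): a dict with "intrinsics" (3x3 intrinsics, pixels), "extrinsics" (4x4, takes a point from camera to world coordinates). Camera axes: x right, y down, z forward; pixel columns grow to the right and rows downward; lengths in m; the calibration is good to about 2 mm. A picture is of the moment at which its call begins. camera_info takes no time and is no camera call.
- finish_job(): hands the job in; it is judged then, once.
The state is a dict: "time": time; "q": joint angles; "joint_vel": joint speeds; "joint_torque": joint torques, N m; "tool_pos": TCP position; "tcp_rot": TCP orientation; "wrist_force": force on the tool from outside, world axes, zero at the start; "torque": the same for the moment, N m; "width": opening from 0.0 (shut) to 1.0 (fully open); "grip_force": force on a finger pad.
Only numpy, scipy, OpenCV 4.12 (cv2) and the standard library are available. Lean on these libraries where they do the work, as an engineer would, in place of code of your own. Each camera call takes 0.05 s, during which the arm holds its last target. There are 200 camera calls.

## Working session

There is one attempt and no reset: what is moved stays moved. The work goes in short steps, Python scripts to look and compute and a tool call to move; the robot and the scene stay as the last step left them, time stands still between calls to the robot, and variables do not carry over. Pictures are saved under pics/ and viewed, at most 12 in all, crops included, and the job is handed in when it is done.

```bash
ls; mkdir -p pics; cat > h.py <<'E'
import numpy as np, cv2
from workcell import bot, sensors, read_camera, camera_info, finish_job
from scipy.spatial.transform import Rotation as R
def info(n):
    c=camera_info(n); return np.array(c["intrinsics"]),np.array(c["extrinsics"])
def ray(n,u,v):
    K,E=info(n); d=E[:3,:3]@np.linalg.solve(K,[u,v,1.]); return E[:3,3],d
def onz(n,u,v,z):
    o,d=ray(n,u,v); return o+d*(z-o[2])/d[2]
def proj(n,p):
    K,E=info(n); c=np.linalg.inv(E)@np.append(p,1); q=K@c[:3]; return q[:2]/q[2]
def snap(n,f):
    im=read_camera(n); cv2.imwrite(f,im[:,:,::-1]); return im
E
python3 - <<'E'
from h import *
for n in("top","scene"):
    snap(n,f"pics/{n}0.png"); K,E=info(n); print(n,K.round(1).tolist(),E.round(3).tolist())
s=sensors.read_state(); print(s["tool_pos"],s["tcp_rot"],bot.hold_point_z,s["time"])
E
```

```text
pics
workcell.py
top [[483.6, 0.0, 316.3], [0.0, 483.6, 197.0], [0.0, 0.0, 1.0]] [[0.026, -0.982, 0.186, 0.274], [-1.0, -0.025, 0.004, 0.012], [0.001, -0.186, -0.982, 1.443], [0.0, 0.0, 0.0, 1.0]]
scene [[455.2, 0.0, 326.9], [0.0, 455.2, 199.4], [0.0, 0.0, 1.0]] [[0.227, 0.652, -0.723, 1.354], [0.974, -0.153, 0.168, -0.202], [-0.001, -0.743, -0.67, 0.856], [0.0, 0.0, 0.0, 1.0]]
[ 0.18818821 -0.64746553  0.20257611] [-3.10819945e+00 -4.42503573e-01  3.89607183e-04] 0.0187 0.1
```

View pics/top0.png

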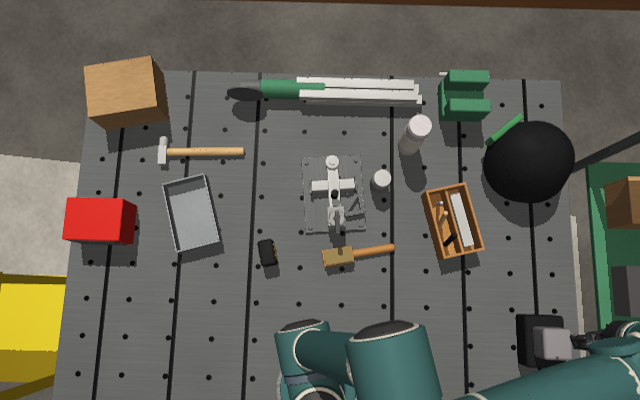

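View pics/scene0.png

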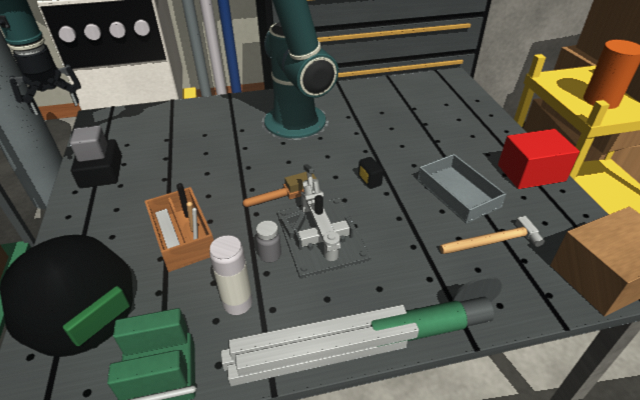

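The top view has the fixture around (335,195), the bin at (191,213) on the +y side, and the jar at (381,180). The brush is at (355,255), just in front of the plunger. I'll enlarge the fixture and bin.

```bash
python3 - <<'E'
import cv2,numpy as np
t=cv2.imread("pics/top0.png");s=cv2.imread("pics/scene0.png")
a=cv2.resize(t[145:270,295:395],None,fx=4,fy=4,interpolation=cv2.INTER_CUBIC)
b=cv2.resize(s[160:285,275:375],None,fx=4,fy=4,interpolation=cv2.INTER_CUBIC)
cv2.imwrite("pics/c1.png",np.hstack([a,b]))
E
```

```text
(no output)
```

View pics/c1.png

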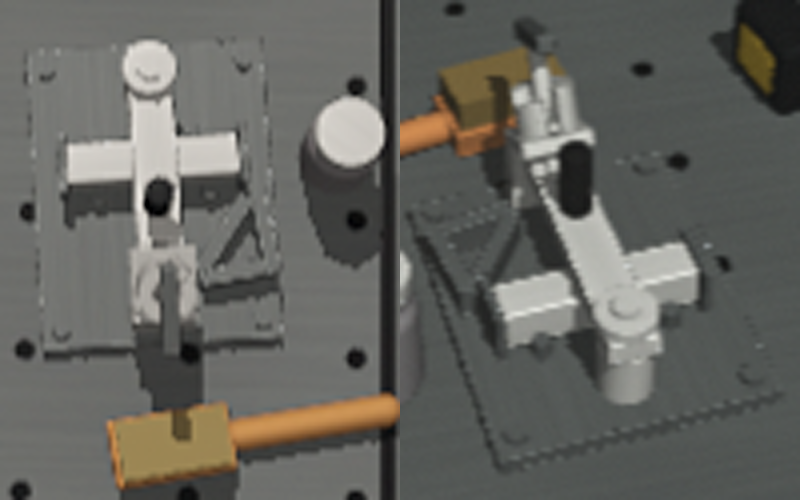

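The crops show the plate corners in the top view at about (302,155.5), (362,155), (365.5,230) and (306,232.5). The T-handle's crossbar runs from (337,211) to (338,233), and the bar handle's top is near (334,192).

```bash
python3 - <<'E'
from h import *
def f(u,v,z,ox=295,oy=145,n="top"): return onz(n,ox+(u-.5)/4,oy+(v-.5)/4,z)
P=np.array([f(28,42,.012),f(266,39,.012),f(282,338,.012),f(44,346,.012)])
M=np.array([[.1,.09],[.1,-.09],[-.13,-.09],[-.13,.09]])
pc=P[:,:2].mean(0);mc=M.mean(0)
H=(M-mc).T@(P[:,:2]-pc); a=np.arctan2(H[0,1]-H[1,0],H[0,0]+H[1,1])
print("yaw",a); Rm=np.array([[np.cos(a),-np.sin(a)],[np.sin(a),np.cos(a)]])
o=pc-Rm@mc; print("origin",o,"res",(P[:,:2]-(M@Rm.T+o)).round(4).tolist())
print("tee meas",f(170,308,.148), "handle meas",f(157,186,.118),"pivot cap meas",f(149,63,.072))
W=lambda x,y,z:np.append(Rm@[x,y]+o,z)
for nm,p in dict(tee=(-.122,0,.141),grip=(-.035,0,.118),piv=(.065,0,.068)).items():
    w=W(*p);print(nm,w.round(4),[( (proj(n,w)-[ox,oy])*4).round(0) for n,ox,oy in(("top",295,145),("scene",275,160))])
# scene corners
Q=np.array([onz("scene",275+u/4,160+v/4,.012) for u,v in((775,395),(500,465),(408,215))-np.array([400,0])]);print("scene corners",Q.round(4).tolist(), [W(*m,.012).round(4).tolist() for m in ((.1,.09),(.1,-.09),(-.13,-.09))])
im=cv2.imread("pics/top0.png")
print("bin rim TL etc")
for n,pts in dict(top=((163,182.5),(205,174),(221,243),(180,254))).items():
    B=np.array([onz(n,u,v,.05) for u,v in pts]);print(B.round(4).tolist(),B.mean(0),[np.linalg.norm(B[i]-B[i-1]).round(4) for i in range(4)])
E
```

```text
yaw 0.06286616522333548
origin [ 0.57655926 -0.03288665] res [[0.0031, 0.0023], [-0.0011, -0.0002], [-0.0014, 0.0004], [-0.0006, -0.0025]]
tee meas [ 0.45263418 -0.04120994  0.148     ] handle meas [ 0.54245677 -0.03184759  0.118     ] pivot cap meas [ 0.64344148 -0.02578345  0.072     ]
tee [ 0.4548 -0.0406  0.141 ] [array([168., 306.]), array([134.,  32.])]
grip [ 0.5416 -0.0351  0.118 ] [array([161., 187.]), array([172., 146.])]
piv [ 0.6414 -0.0288  0.068 ] [array([152.,  67.]), array([220., 318.])]
scene corners [[0.6742, 0.0598, 0.012], [0.6885, -0.1119, 0.012], [0.4675, -0.1329, 0.012]] [[0.6707, 0.0632, 0.012], [0.682, -0.1164, 0.012], [0.4525, -0.1309, 0.012]]
bin rim TL etc
[[0.5699, 0.4707, 0.05], [0.5988, 0.3487, 0.05], [0.3962, 0.2887, 0.05], [0.3617, 0.4042, 0.05]] [0.48163061 0.37806675 0.05      ] [np.float64(0.2186), np.float64(0.1254), np.float64(0.2113), np.float64(0.1206)]
```

```bash
cat >> h.py <<'E'
def to(x,y,z,yaw=None):
    """offset in tool axes to a world TCP target, and turn about tool z to an x-axis yaw"""
    s=sensors.read_state(); T=R.from_rotvec(s["tcp_rot"]).as_matrix(); cy=np.arctan2(T[1,0],T[0,0])
    d=T.T@(np.array([x,y,z])-s["tool_pos"])
    t=None if yaw is None else ((cy-yaw+np.pi)%(2*np.pi)-np.pi)
    print("d",d.round(4),"turn",t,"yaw",cy.round(3),"tcp",np.round(s["tool_pos"],4),"q6",round(s["q"][5],2),"F",np.round(s["wrist_force"],1),"w",round(s["width"],3),"t",s["time"])
E
python3 -c "
from h import *
to(.4535,-.041,.25,.08)
# triangulate tee centre
(o1,d1),(o2,d2)=ray('top',295+169.5/4,145+307.5/4),ray('scene',275+136/4,160+36/4)
st=np.linalg.lstsq(np.c_[d1,-d2],o2-o1,rcond=None)[0];print(o1+d1*st[0],o2+d2*st[1])
"
```

```text
d [ 0.424  -0.5084 -0.0464] turn 0.20283239891781246 yaw 0.283 tcp [ 0.1882 -0.6475  0.2026] q6 -0.04 F [ 0.7  0.1 -0.2] w 1.001 t 0.1
[ 0.45411608 -0.04165084  0.13726879] [ 0.4545449  -0.03941791  0.13723626]
```

Call:
jog_arm(steps=[[0,0,-0.047,0],[0.035,-0.042,0,-0.18],[0,0,0,0]], finger_gap=1.0)

```text
time: 0.48
tool_pos: [0.2113, -0.5953, 0.2507]
tcp_rot: [-3.055, -0.724, -0.001]
wrist_force: [-0.4, -0.4, -0.6]
width: 1.002
grip_force: 0.0
```

```bash
python3 -c "
from h import *
to(.4543,-.0405,.25,3.22)"
```

```text
d [ 0.4662 -0.3867  0.0017] turn -2.75455492031631 yaw 0.465 tcp [ 0.2113 -0.5953  0.2507] q6 -0.16 F [-0.4 -0.4 -0.6] w 1.002 t 0.475
```

Call:
jog_arm(steps=[[0.0424,-0.0352,0,0],[0.0424,-0.0352,0,0],[0.0424,-0.0352,0,0],[0.0424,-0.0352,0,0],[0.0424,-0.0352,0,0]], quiet=true)

```text
ok
```

Call:
jog_arm(steps=[[0.0424,-0.0352,0,0],[0.0424,-0.0352,0,0],[0.0424,-0.0352,0,0],[0.0424,-0.0352,0,0],[0.0424,-0.0352,0,0]])

```text
time: 1.72
tool_pos: [0.433, -0.0926, 0.2505]
tcp_rot: [3.058, 0.718, -0.0]
wrist_force: [0.0, -0.3, 0.4]
width: 0.997
grip_force: 0.0
```

Call:
jog_arm(steps=[[0.04,-0.035,0,0],[0,0,0,-0.18],[0,0,0,-0.18],[0,0,0,-0.18],[0,0,0,-0.18]], quiet=true)

```text
ok
```

Call:
jog_arm(steps=[[0,0,0,-0.18],[0,0,0,-0.18],[0,0,0,-0.18],[0,0,0,-0.18],[0,0,0,-0.18]], quiet=true)

```text
ok
```

Call:
jog_arm(steps=[[0,0,0,-0.18],[0,0,0,-0.18],[0,0,0,-0.18],[0,0,0,-0.18],[0,0,0,0]])

```text
time: 3.6
tool_pos: [0.4526, -0.045, 0.2502]
tcp_rot: [-0.534, -3.095, 0.0]
wrist_force: [-0.3, 0.3, 0.7]
width: 0.998
grip_force: 0.0
```

```bash
python3 -c "
from h import *
to(.4543,-.0405,.1223,3.22)"
```

```text
d [-0.0002  0.0048  0.1279] turn -0.4201683661090363 yaw 2.8 tcp [ 0.4526 -0.045   0.2502] q6 -1.38 F [-0.3  0.3  0.7] w 0.998 t 3.6
```

Call:
jog_arm(steps=[[0,0,0,-0.14],[0,0,0,-0.14],[0,0,0,-0.14],[-0.002,0.0044,0.04,0],[0,0,0.04,0]], quiet=true)

```text
ok
```

Call:
jog_arm(steps=[[0,0,0.03,0],[0,0,0.017,0],[0,0,0,0]])

```text
time: 4.6
tool_pos: [0.4533, -0.0401, 0.1226]
tcp_rot: [0.125, -3.136, -0.001]
wrist_force: [0.2, 0.0, 0.0]
width: 1.001
grip_force: 0.0
```

```bash
python3 -c "
from h import *
to(.4543,-.0405,.1223,3.22);snap('scene','pics/s1.png');snap('top','pics/t1.png')
s=cv2.imread('pics/s1.png')[130:280,240:390];t=cv2.imread('pics/t1.png')[135:285,265:415]
r=lambda a:cv2.resize(a,(400,400),interpolation=cv2.INTER_CUBIC);cv2.imwrite('pics/c2.png',np.hstack([r(t),r(s)]))"
```

```text
d [-0.001  -0.0005  0.0003] turn 0.001012686121303119 yaw -3.062 tcp [ 0.4533 -0.0401  0.1226] q6 -1.79 F [0.2 0.  0. ] w 1.001 t 4.6
```

View pics/c2.png

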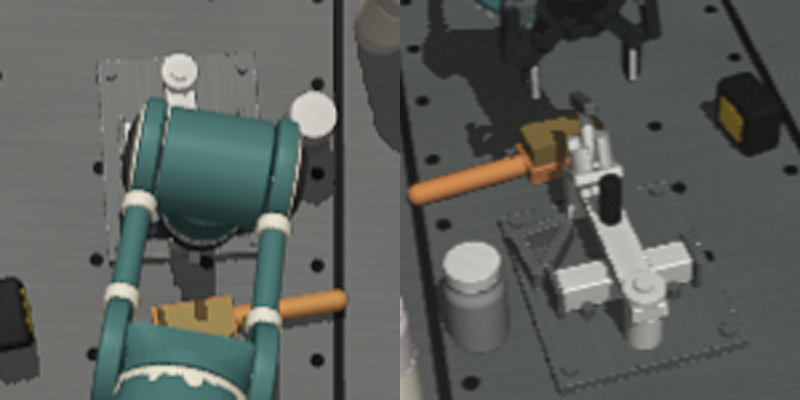

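The fingers straddle the tee in the scene view: tips at crop (535,95) and (632,75), tee at (583,103). I'll close on it.

Call:
jog_arm(steps=[[0,0,0,0],[0,0,0,0],[0,0,0,0],[0,0,0,0],[0,0,0,0]], finger_gap=0.0, clamp_n=60)

```text
time: 5.32
tool_pos: [0.4544, -0.0402, 0.1241]
tcp_rot: [-0.128, 3.139, -0.0]
wrist_force: [0.3, -0.7, 2.3]
width: 0.04
grip_force: 58.9
```

```bash
python3 -c "
from h import *
print(proj('scene',[.4533,-.0401,.1356]))
to(.4543,-.0405,.1223,3.22)"
```

```text
[308.65848272 169.24845084]
d [ 0.0001 -0.0003  0.0018] turn 0.0028050349810611053 yaw -3.06 tcp [ 0.4544 -0.0402  0.1241] q6 -1.79 F [ 0.3 -0.7  2.3] w 0.04 t 5.325
```

```bash
python3 -c "
from h import *
snap('scene','pics/s2.png')
s=cv2.imread('pics/s2.png')[130:230,270:350]
cv2.imwrite('pics/c3.png',cv2.resize(s,(480,600),interpolation=cv2.INTER_CUBIC)); print((proj('scene',[.4544,-.0402,.1241])-[270,130])*6)"
```

```text
[232.99194543 258.24038622]
```

View pics/c3.png

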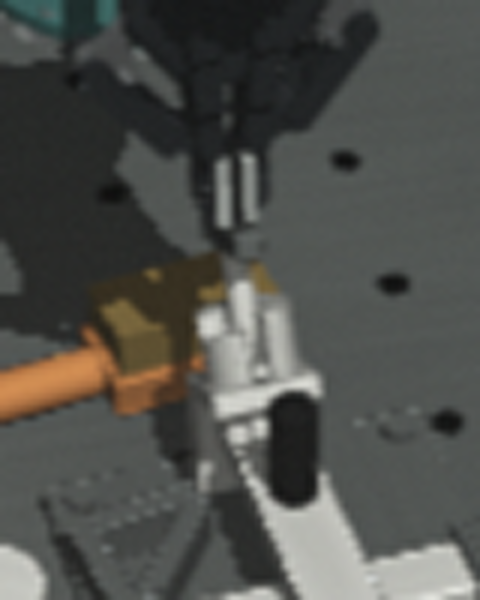

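Call:
jog_arm(steps=[[0.0027,0,-0.0053,0],[0.0027,0,-0.0053,0],[0,0,0,0]])

```text
time: 5.75
tool_pos: [0.4493, -0.0408, 0.135]
tcp_rot: [-0.127, 3.138, -0.001]
wrist_force: [-0.6, -0.1, -0.6]
width: -0.004
grip_force: 0.0
```

```bash
python3 -c "
from h import *
snap('scene','pics/s3.png')
t=sensors.read_state()['tool_pos']
s=cv2.imread('pics/s3.png')[130:205,270:340]; s=cv2.resize(s,(560,600),interpolation=cv2.INTER_CUBIC)
for p,c in((t,(0,0,255)),([.4543,-.0405,.141],(0,255,0))):
    u=((proj('scene',p)-[270,130]+.5)*8).astype(int); cv2.drawMarker(s,tuple(map(int,u)),c,0,12)
cv2.imwrite('pics/c4.png',s); to(.4543,-.0405,.1223)"
```

```text
d [-0.0051 -0.0002  0.0124] turn None yaw -3.06 tcp [ 0.4492 -0.0407  0.1347] q6 -1.8 F [-1.  -0.6 -0.1] w 0.004 t 5.8
```

View pics/c4.png

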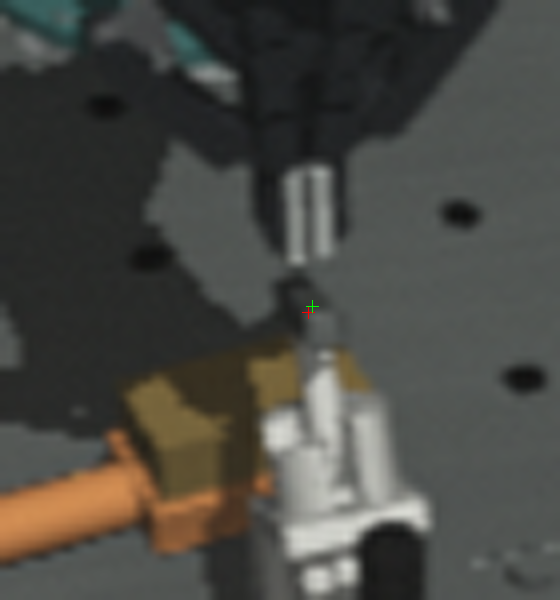

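Here the pads end at crop (308,262), about 6 px above the projected TCP at (308,312). The tee marker sits on the crossbar. So the fingers stand about 20 mm higher, or further back, than I assumed. I'll check against the start picture, where the gripper is in plain view.

```bash
python3 -c "
from h import *
s=cv2.imread('pics/scene0.png')[50:125,0:105]; s=cv2.resize(s,None,fx=6,fy=6,interpolation=cv2.INTER_CUBIC)
T=np.array([.1882,-.6475,.2026]); y=np.array([np.sin(.283),-np.cos(.283),0])
for p,c in((T,(0,0,255)),(T+[0,0,.013]+.0425*y,(0,255,0)),(T+[0,0,.013]-.0425*y,(255,255,0))):
    u=((proj('scene',p)-[0,50]+.5)*6).astype(int); cv2.drawMarker(s,tuple(map(int,u)),c,0,12)
cv2.imwrite('pics/c5.png',s)"
```

```text
(no output)
```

View pics/c5.png

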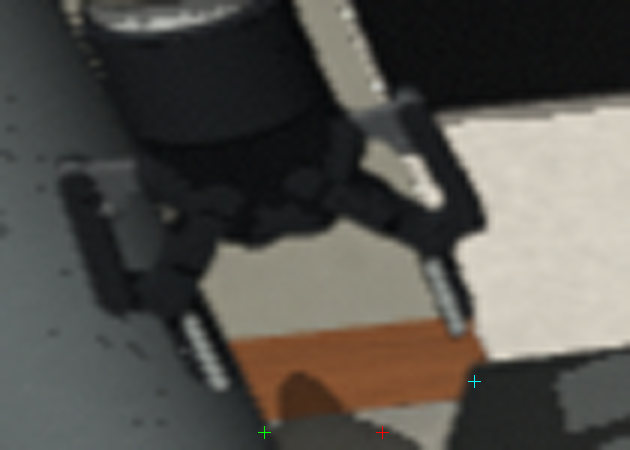

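Both views put the true fingertips about 20 mm behind the reported TCP, along the tool. I'll open here and re-grasp lower, watching the force.

Call:
jog_arm(steps=[[-0.005,0,0,0],[0,0,0,0],[0,0,0,0],[0,0,0,0]], finger_gap=1.0, quiet=true)

```text
ok
```

Call:
jog_arm(steps=[[0,0,0.014,0],[0,0,0.013,0],[0,0,0,0]])

```text
time: 6.68
tool_pos: [0.452, -0.0399, 0.1052]
tcp_rot: [0.127, -3.135, -0.001]
wrist_force: [0.5, 0.3, -0.3]
width: 1.001
grip_force: 0.0
```

Call:
jog_arm(steps=[[0,0,0,0],[0,0,0,0],[0,0,0,0],[0,0,0,0],[0,0,0,0]], finger_gap=0.0, clamp_n=70)

```text
time: 7.3
tool_pos: [0.4541, -0.0403, 0.1079]
tcp_rot: [-0.128, 3.139, -0.001]
wrist_force: [-0.7, -0.1, 2.8]
width: 0.121
grip_force: 69.2
```

```bash
python3 -c "
from h import *
to(.4543,-.0405,.108)"
```

```text
d [-0.0002 -0.0002 -0.0001] turn None yaw -3.06 tcp [ 0.4541 -0.0403  0.1079] q6 -1.79 F [-0.7 -0.1  2.8] w 0.121 t 7.3
```

Call:
jog_arm(steps=[[0.0027,0,-0.0053,0],[0.0027,0,-0.0053,0],[0,0,0,0]])

```text
time: 7.68
tool_pos: [0.449, -0.0407, 0.1177]
tcp_rot: [-0.127, 3.137, -0.0]
wrist_force: [5.3, -0.7, -9.4]
width: 0.12
grip_force: 68.2
```

Call:
jog_arm(steps=[[0.003,0,-0.0058,0],[0.003,0,-0.0058,0],[0,0,0,0]])

```text
time: 8.05
tool_pos: [0.4433, -0.0411, 0.1289]
tcp_rot: [-0.127, 3.137, -0.0]
wrist_force: [7.7, -0.9, -12.0]
width: 0.117
grip_force: 68.2
```

Call:
jog_arm(steps=[[0,0,0,0.12],[0,0,0,0.12],[0,0,0,0.12],[0,0,0,0]])

```text
time: 8.55
tool_pos: [0.4432, -0.0392, 0.1285]
tcp_rot: [0.438, 3.11, 0.006]
wrist_force: [8.1, 3.2, -11.4]
width: 0.115
grip_force: 77.2
```

Call:
jog_arm(steps=[[0,0,0,0.12],[0,0,0,0.12],[0,0,0,0.12],[0,0,0,0]])

```text
time: 9.05
tool_pos: [0.4432, -0.039, 0.1284]
tcp_rot: [0.988, 2.982, 0.007]
wrist_force: [8.2, 4.4, -10.7]
width: 0.118
grip_force: 96.0
```

Call:
jog_arm(steps=[[0,0,0,0.12],[0,0,0,0.12],[0,0,0,0]])

```text
time: 9.43
tool_pos: [0.4434, -0.0389, 0.1286]
tcp_rot: [1.338, 2.842, 0.008]
wrist_force: [7.4, 4.2, -10.8]
width: 0.117
grip_force: 106.9
```

Call:
jog_arm(steps=[[0,0,0,0.12],[0,0,0,0.12],[0,0,0,0.06],[0,0,0,0]])

```text
time: 9.93
tool_pos: [0.4449, -0.0398, 0.1294]
tcp_rot: [1.745, 2.609, 0.008]
wrist_force: [9.4, 1.6, -11.0]
width: 0.117
grip_force: 123.3
```

```bash
python3 -c "
from h import *
to(.4543,-.0405,.108);print(sensors.read_state()['torque'])"
```

```text
d [-0.0042  0.0083  0.0214] turn None yaw 1.963 tcp [ 0.4449 -0.0398  0.1294] q6 -0.54 F [  9.4   1.6 -11. ] w 0.117 t 9.925
[ 1.44063572 -2.05854161  0.63836705]
```

Call:
jog_arm(steps=[[-0.0004,0.0011,0.0023,0],[-0.0004,0.0011,0.0023,0],[0,0,0,0]])

```text
time: 10.3
tool_pos: [0.4469, -0.0397, 0.1254]
tcp_rot: [1.745, 2.61, 0.007]
wrist_force: [6.9, 1.5, -5.6]
width: 0.116
grip_force: 124.1
```

Call:
jog_arm(steps=[[-0.0002,0.0006,0.0012,0],[0,0,0,0]])

```text
time: 10.55
tool_pos: [0.4469, -0.0398, 0.1251]
tcp_rot: [1.746, 2.61, 0.006]
wrist_force: [2.9, 3.4, 2.4]
width: 0.122
grip_force: 126.3
```

Call:
jog_arm(steps=[[0,0,0,0],[0,0,0,0],[0,0,0,0],[0,0,0,0]], finger_gap=1.0, clamp_n=60)

```text
time: 11.05
tool_pos: [0.445, -0.041, 0.1235]
tcp_rot: [-1.746, -2.611, 0.001]
wrist_force: [0.1, 1.1, 0.0]
width: 0.951
grip_force: 0.0
```

Call:
jog_arm(steps=[[0,0,-0.04,0],[0,0,-0.05,0],[0,0,-0.03,0],[0,0,0,0]])

```text
time: 11.55
tool_pos: [0.4475, -0.0412, 0.2469]
tcp_rot: [1.743, 2.607, 0.004]
wrist_force: [0.4, 0.0, -0.9]
width: 1.0
grip_force: 0.0
```

```bash
python3 -c "
from h import *
snap('scene','pics/s4.png')
s=cv2.imread('pics/s4.png')[140:240,270:370]
cv2.imwrite('pics/c6.png',cv2.resize(s,(600,600),interpolation=cv2.INTER_CUBIC));to(.5425,-.0325,.3)"
```

```text
d [-0.029   0.0924 -0.0551] turn None yaw 1.963 tcp [ 0.4461 -0.041   0.2447] q6 -0.54 F [-0.2 -0.2 -0.5] w 1.001 t 11.6
```

View pics/c6.png

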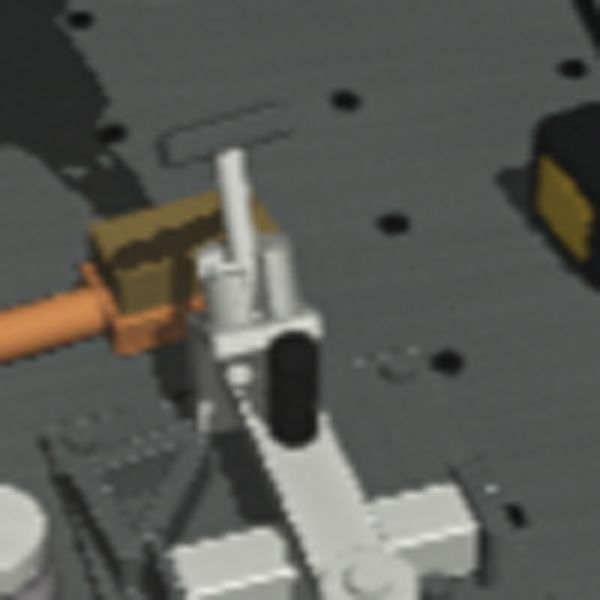

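The T-handle stands out and its crossbar has turned across, running from (165,155) to (290,115) in the crop, so it is parked. Next I'll go to the bar handle.

Call:
jog_arm(steps=[[0,0,0,-0.18],[0,0,0,-0.18],[0,0,0,-0.18],[0,0,0,-0.18],[0,0,0,-0.18]], quiet=true)

```text
ok
```

Call:
jog_arm(steps=[[0,0,0,-0.18],[0,0,0,-0.18],[-0.048,0,0,0],[-0.048,0,0,0],[0,0,0,0]])

```text
time: 12.85
tool_pos: [0.5419, -0.0328, 0.2403]
tcp_rot: [0.128, -3.134, -0.001]
wrist_force: [-0.4, 0.4, -0.3]
width: 1.0
grip_force: 0.0
```

```bash
python3 -c "
from h import *
to(.5425,-.033,.078,3.22)"
```

```text
d [-0.0014 -0.0004  0.1623] turn 0.0034319184272346703 yaw -3.06 tcp [ 0.5419 -0.0328  0.2403] q6 -1.76 F [-0.4  0.4 -0.3] w 1.0 t 12.85
```

Call:
jog_arm(steps=[[0,0,0.045,0],[0,0,0.045,0],[0,0,0.045,0],[0,0,0.027,0],[0,0,0,0]])

```text
time: 13.48
tool_pos: [0.5363, -0.0328, 0.0778]
tcp_rot: [0.127, -3.13, -0.002]
wrist_force: [-0.1, 0.7, 0.6]
width: 1.002
grip_force: 0.0
```

Call:
jog_arm(steps=[[0,0,0,0],[0,0,0,0],[0,0,0,0],[0,0,0,0],[0,0,0,0]], finger_gap=0.0, clamp_n=40)

```text
time: 14.1
tool_pos: [0.542, -0.0328, 0.0831]
tcp_rot: [-0.127, 3.137, 0.001]
wrist_force: [-1.4, 2.5, 5.8]
width: 0.229
grip_force: 38.9
```

Call:
jog_arm(steps=[[-0.0005,0.010,0,0.1],[-0.0005,0.010,0,0.1],[-0.0005,0.010,0,0.1],[0,0,0,0]])

```text
time: 14.6
tool_pos: [0.544, -0.0027, 0.0831]
tcp_rot: [0.343, 3.121, 0.0]
wrist_force: [-2.1, 0.5, 6.2]
width: 0.228
grip_force: 39.2
```

Call:
jog_arm(steps=[[-0.0009,0.0135,0,0.135],[-0.0009,0.0135,0,0.135],[-0.0009,0.0135,0,0.135],[-0.0009,0.0135,0,0.135],[0,0,0,0]])

```text
time: 15.22
tool_pos: [0.5696, 0.0445, 0.0832]
tcp_rot: [1.161, 2.917, 0.001]
wrist_force: [-1.4, 1.3, 7.0]
width: 0.226
grip_force: 39.9
```

Call:
jog_arm(steps=[[-0.0009,0.0135,0,0.135],[-0.0009,0.0135,0,0.135],[-0.0009,0.0135,0,0.135],[-0.0009,0.0135,0,0.135],[0,0,0,0]])

```text
time: 15.85
tool_pos: [0.6156, 0.0712, 0.0831]
tcp_rot: [1.896, 2.502, 0.001]
wrist_force: [-1.2, -1.5, 6.5]
width: 0.231
grip_force: 40.2
```

Call:
jog_arm(steps=[[-0.0004,0.008,0,0.08],[-0.0002,0.006,0,0.06],[0,0,0,0]])

```text
time: 16.23
tool_pos: [0.625, 0.0732, 0.083]
tcp_rot: [-2.063, -2.364, 0.009]
wrist_force: [-11.1, -2.6, 14.7]
width: 0.231
grip_force: 40.9
```

Lateral force of 11 N, so the bar is at its stop. I'll release, rise and look at the strut and bin.

Call:
jog_arm(steps=[[0,0,0,0],[0,0,0,0],[0,0,0,0],[0,0,0,0]], finger_gap=1.0)

```text
time: 16.73
tool_pos: [0.6278, 0.0744, 0.0815]
tcp_rot: [-2.069, -2.363, 0.0]
wrist_force: [0.2, -0.2, -0.1]
width: 0.998
grip_force: 0.0
```

Call:
jog_arm(steps=[[0,0,-0.04,0],[0,0,-0.05,0],[0,0,-0.05,0],[0,0,-0.05,0],[0,0,0,0]])

```text
time: 17.35
tool_pos: [0.6312, 0.0747, 0.2785]
tcp_rot: [2.064, 2.358, 0.013]
wrist_force: [0.2, 0.1, 0.4]
width: 1.0
grip_force: 0.0
```

```bash
python3 -c "
from h import *
snap('scene','pics/s5.png');snap('top','pics/t5.png')
s=cv2.imread('pics/s5.png')[140:290,270:470];t=cv2.imread('pics/t5.png')[135:285,150:390]
cv2.imwrite('pics/c7.png',np.vstack([cv2.resize(t,(480,300),interpolation=3),cv2.resize(s,(400,300),interpolation=3)[:,:].repeat(1,1) if 0 else cv2.copyMakeBorder(cv2.resize(s,(400,300),interpolation=3),0,0,0,80,0)]));to(.58,-.03,.25,1.65)"
```

```text
d [-0.0972 -0.0616  0.0223] turn 0.0531379952976172 yaw 1.703 tcp [0.6282 0.0744 0.2724] q6 -0.05 F [-0.5  0.5 -0.2] w 1.005 t 17.45
```

View pics/c7.png

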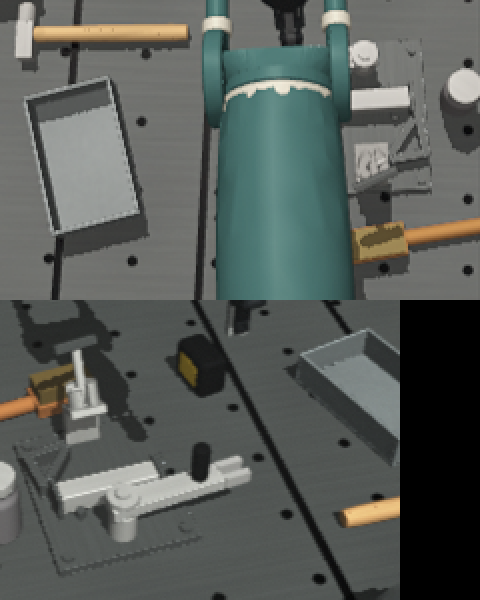

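The bar is open, with its handle at crop (201,462), pointing to +y. The strut lies free. I'll compute its centre from the first top image.

```bash
python3 - <<'E'
from h import *
f=lambda u,v,z:onz("top",295+(u-.5)/4,145+(v-.5)/4,z)
L,Rr=f(67,163,.046),f(240,156,.046); print(L,Rr,(L+Rr)/2,np.linalg.norm(L-Rr),np.arctan2(*(L-Rr)[1::-1])) if 0 else print(L,Rr,(L+Rr)/2,np.linalg.norm(L-Rr))
# refined: tops of strut via bright mask, current top image
im=cv2.imread("pics/top0.png"); g=im[145:270,295:395].min(2)
for r in (33,36,39,42,45): print(r+145,[int(x) for x in g[r,10:66]])
E
```

```text
[0.5726556  0.03252619 0.046     ] [ 0.5812523 -0.0951118  0.046    ] [ 0.57695395 -0.0312928   0.046     ] 0.127927163517482
178 [119, 118, 115, 118, 124, 137, 111, 118, 117, 116, 117, 117, 121, 119, 118, 116, 119, 117, 117, 116, 118, 109, 129, 212, 201, 199, 196, 195, 196, 194, 196, 198, 198, 191, 52, 91, 99, 102, 117, 103, 122, 132, 133, 135, 153, 156, 156, 181, 173, 45, 114, 113, 117, 116, 113, 115]
181 [117, 118, 117, 116, 108, 107, 118, 187, 182, 183, 188, 186, 182, 194, 194, 190, 207, 206, 200, 201, 202, 202, 201, 197, 200, 199, 196, 195, 193, 194, 195, 196, 197, 204, 183, 199, 198, 198, 197, 197, 198, 198, 198, 198, 198, 198, 198, 200, 198, 108, 123, 135, 116, 115, 113, 114]
184 [117, 119, 116, 112, 94, 106, 121, 200, 202, 200, 200, 199, 199, 199, 198, 198, 198, 198, 197, 197, 197, 196, 193, 180, 199, 199, 196, 194, 193, 194, 193, 194, 195, 192, 175, 196, 194, 194, 194, 194, 195, 194, 195, 194, 194, 194, 195, 196, 195, 176, 113, 109, 103, 116, 114, 114]
187 [117, 117, 116, 111, 94, 120, 139, 198, 198, 197, 196, 196, 196, 195, 195, 194, 195, 195, 194, 194, 194, 195, 189, 158, 201, 200, 196, 196, 195, 197, 194, 195, 196, 191, 170, 199, 198, 196, 195, 192, 190, 190, 187, 182, 179, 177, 176, 178, 174, 151, 80, 107, 87, 117, 113, 112]
190 [116, 117, 117, 113, 120, 134, 123, 152, 154, 149, 145, 140, 130, 124, 119, 115, 109, 104, 97, 86, 83, 77, 70, 122, 205, 201, 178, 119, 44, 47, 42, 53, 118, 176, 168, 61, 65, 67, 67, 66, 66, 65, 65, 65, 65, 66, 63, 63, 61, 43, 43, 73, 97, 117, 116, 112]
```

Call:
jog_arm(steps=[[-0.05,-0.031,0,0],[-0.049,-0.031,0,0],[0,0,0.02,0.053],[0,0,0.04,0],[0,0,0,0]], finger_gap=0.52)

```text
time: 18.08
tool_pos: [0.5749, -0.0318, 0.2055]
tcp_rot: [-2.126, -2.3, 0.011]
wrist_force: [-0.2, 0.7, 0.3]
width: 0.522
grip_force: 0.0
```

```bash
python3 -c "
from h import *
to(.579,-.032,.06,1.646)"
```

```text
d [-0.0009  0.0058  0.1455] turn 0.0034682156873042658 yaw 1.649 tcp [ 0.5749 -0.0318  0.2055] q6 -0.18 F [-0.2  0.7  0.3] w 0.522 t 18.075
```

Call:
jog_arm(steps=[[0,0,0.045,0],[0,0,0.045,0],[0,0,0.03,0],[0,0,0,0],[0,0,0,0]])

```text
time: 18.7
tool_pos: [0.5807, -0.0319, 0.0934]
tcp_rot: [2.13, 2.307, 0.002]
wrist_force: [0.0, 0.5, -0.1]
width: 0.523
grip_force: 0.0
```

```bash
python3 -c "
from h import *
to(.579,-.032,.02,1.646)"
```

```text
d [ 0.     -0.0019  0.0734] turn 0.004202173114231655 yaw 1.65 tcp [ 0.5807 -0.0319  0.0934] q6 -0.18 F [ 0.   0.5 -0.1] w 0.523 t 18.7
```

Call:
jog_arm(steps=[[0,-0.0015,0.03,0],[0,0,0.025,0],[0,0,0.005,0],[0,0,0,0]])

```text
time: 19.2
tool_pos: [0.5793, -0.0322, 0.0334]
tcp_rot: [2.131, 2.306, 0.002]
wrist_force: [0.7, -0.3, -0.3]
width: 0.519
grip_force: 0.0
```

```bash
python3 -c "
from h import *
to(.579,-.032,.02,1.646);snap('scene','pics/s6.png')
s=cv2.imread('pics/s6.png')[180:270,275:395]; s=cv2.resize(s,(800,600),interpolation=3)
u=((proj('scene',sensors.read_state()['tool_pos'])-[275,180]+.5)*6.667).astype(int); cv2.drawMarker(s,tuple(map(int,u)),(0,0,255),0,12)
cv2.imwrite('pics/c8.png',s)"
```

```text
d [ 0.0002 -0.0003  0.0134] turn 0.003848355975438089 yaw 1.65 tcp [ 0.5793 -0.0322  0.0334] q6 -0.18 F [ 0.7 -0.3 -0.3] w 0.519 t 19.2
```

View pics/c8.png

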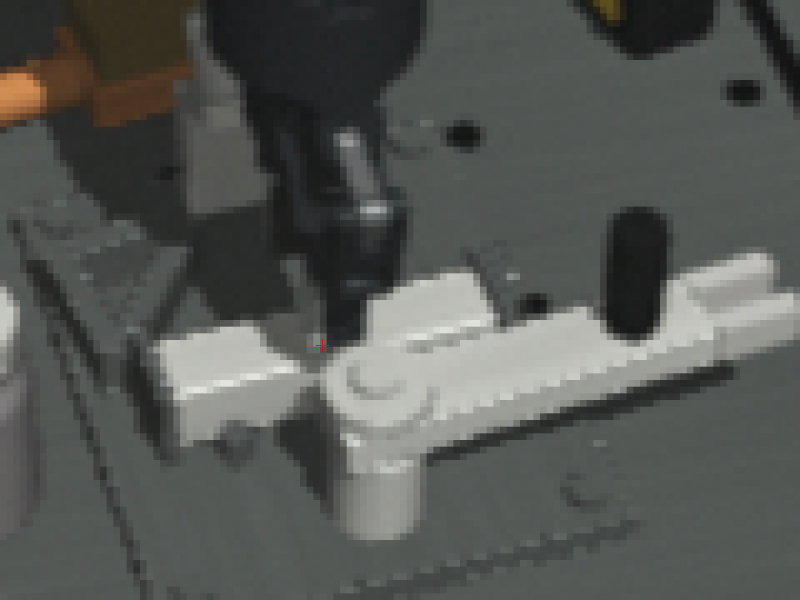

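The fingers straddle the tube, with the front fingertip near (345,335), about level with the strut's top. I'll go lower while watching the force.

Call:
jog_arm(steps=[[0,0,0.008,0],[0,0,0.008,0],[0,0,0,0]])

```text
time: 19.62
tool_pos: [0.577, -0.0319, 0.0148]
tcp_rot: [-2.131, -2.306, 0.002]
wrist_force: [-1.0, -0.2, -0.4]
width: 0.52
grip_force: 0.0
```

Call:
jog_arm(steps=[[0,0,0.005,0],[0,0,0.004,0],[0,0,0,0]])

```text
time: 20.0
tool_pos: [0.5775, -0.032, 0.0062]
tcp_rot: [-2.132, -2.307, 0.001]
wrist_force: [-0.2, -0.2, 0.6]
width: 0.521
grip_force: 0.0
```

Call:
jog_arm(steps=[[0,0,0,0],[0,0,0,0],[0,0,0,0],[0,0,0,0]], finger_gap=0.0, clamp_n=80)

```text
time: 20.5
tool_pos: [0.5786, -0.0321, 0.0074]
tcp_rot: [2.131, 2.307, 0.001]
wrist_force: [-0.6, 0.4, 4.6]
width: 0.323
grip_force: 79.9
```

Call:
jog_arm(steps=[[0,0,-0.01,0],[0,0,-0.01,0],[0,0,0,0]])

```text
time: 20.88
tool_pos: [0.5778, -0.0321, 0.0275]
tcp_rot: [2.132, 2.308, -0.0]
wrist_force: [-1.1, -0.8, -3.1]
width: 0.328
grip_force: 80.5
```

Call:
jog_arm(steps=[[0,0,-0.03,0],[0,0,-0.04,0],[0,0,-0.04,0],[0,0,-0.02,0],[0,0,0,0]])

```text
time: 21.5
tool_pos: [0.5788, -0.0322, 0.1581]
tcp_rot: [2.131, 2.306, 0.003]
wrist_force: [0.4, 0.0, -3.5]
width: 0.327
grip_force: 80.6
```

```bash
python3 -c "
from h import *
to(.4816,.378,.157,.3)
# bin floor corners from the first top view, scene rim check
for n,pts in dict(scene=((420,181),(453,156),(504,190),(471,219))).items():
    B=np.array([onz(n,u,v,.05) for u,v in pts]);print(B.round(3).tolist(),B.mean(0))"
```

```text
d [ 0.4165 -0.0645  0.0007] turn 1.3498099387255857 yaw 1.65 tcp [ 0.5788 -0.0322  0.1581] q6 -0.18 F [ 0.4  0.  -3.5] w 0.327 t 21.5
[[0.468, 0.269, 0.05], [0.382, 0.407, 0.05], [0.556, 0.475, 0.05], [0.638, 0.337, 0.05]] [0.51123812 0.37201582 0.05      ]
```

```bash
python3 - <<'E'
from h import *
t=cv2.imread("pics/top0.png")[165:265,150:235]; s=cv2.imread("pics/scene0.png")[145:230,410:510]
v=np.hstack([cv2.resize(t,None,fx=4.5,fy=4.5,interpolation=3),cv2.copyMakeBorder(cv2.resize(s,None,fx=4,fy=4,interpolation=3),0,110,0,0,0)])
# overlay of the estimated bin
c=np.array([.4816,.378]);a=.3;Rm=np.array([[np.cos(a),-np.sin(a)],[np.sin(a),np.cos(a)]])
for n,ox,oy,k,sh in(("top",150,165,4.5,0),("scene",410,145,4,382)):
    P=[tuple(int(x) for x in (proj(n,[*(c+Rm@[x,y]),.05])+.5-[ox,oy])*k+[sh,0]) for x,y in((.105,.065),(.105,-.065),(-.105,-.065),(-.105,.065))]
    for p in P: cv2.drawMarker(v,p,(0,0,255),0,10)
print(v.shape);cv2.imwrite("pics/c9.png",v)
E
```

```text
(450, 782, 3)
```

View pics/c9.png

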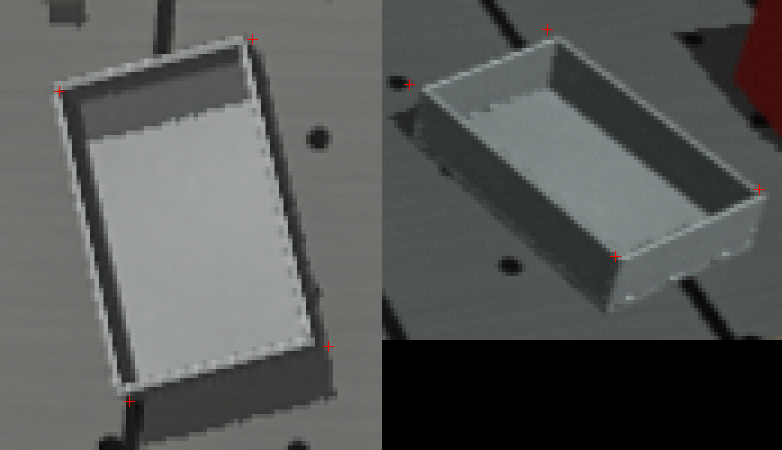

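The bin rim's corners in the top crop are at (57,90), (247,38), (320,346) and (122,391). The overlay was out by 5-8 mm at the near end, so I'll correct it.

```bash
python3 -c "
from h import *
B=np.array([onz('top',150+u/4.5-.5,165+v/4.5-.5,.05) for u,v in((57,90),(247,38),(320,346),(122,391))]);c=B.mean(0)
d=(B[0]+B[1]-B[2]-B[3]);a=np.arctan2(d[1],d[0]);print(c,a,B.round(3).tolist())
B2=np.array([onz('scene',410+u/4-.5,145+v/4-.5,.05) for u,v in((764-382,195),(620-382,258),(424-382,90),(560-382,40))]);print(B2.mean(0))
c=(c+B2.mean(0))/2
to(c[0],c[1],.157,a)"
```

```text
[0.48384983 0.38198768 0.05      ] 0.29148631711476053 [[0.564, 0.473, 0.05], [0.602, 0.351, 0.05], [0.401, 0.29, 0.05], [0.369, 0.414, 0.05]]
[0.48936609 0.38132036 0.05      ]
d [ 0.4198 -0.0592  0.0007] turn 1.3583236216108254 yaw 1.65 tcp [ 0.5788 -0.0322  0.1581] q6 -0.18 F [ 0.4  0.  -3.5] w 0.327 t 21.5
```

Call:
jog_arm(steps=[[0.03,-0.004,0,0],[0.045,-0.0063,0,0],[0.048,-0.0068,0,0],[0.048,-0.0068,0,0],[0.048,-0.0068,0,0]], quiet=true)

```text
ok
```

Call:
jog_arm(steps=[[0.048,-0.0068,0,0],[0.048,-0.0068,0,0],[0.048,-0.0068,0,0],[0.035,-0.005,0,0],[0.022,-0.003,0,0]])

```text
time: 22.75
tool_pos: [0.4838, 0.3825, 0.1538]
tcp_rot: [-2.13, -2.308, 0.007]
wrist_force: [-0.5, 0.0, -3.2]
width: 0.322
grip_force: 80.5
```

Call:
jog_arm(steps=[[0,0,0,0.1],[0,0,0,0.17],[0,0,0,0.17],[0,0,0,0.17],[0,0,0,0.17]], quiet=true)

```text
ok
```

Call:
jog_arm(steps=[[0,0,0,0.17],[0,0,0,0.17],[0,0,0,0.17],[0,0,0,0.07],[0,0,0,0]])

```text
time: 24.0
tool_pos: [0.4854, 0.3809, 0.1552]
tcp_rot: [3.107, 0.454, -0.004]
wrist_force: [-0.5, 0.5, -2.5]
width: 0.321
grip_force: 80.6
```

```bash
python3 -c "
from h import *
to(.4866,.3817,.03,.2915)"
```

```text
d [ 0.0017 -0.0006  0.1252] turn -0.0015381491109458523 yaw 0.29 tcp [0.4854 0.3809 0.1552] q6 1.91 F [-0.5  0.5 -2.5] w 0.321 t 24.0
```

Call:
jog_arm(steps=[[0,0,0.03,0],[0,0,0.04,0],[0,0,0.04,0],[0,0,0.03,0],[0,0,0,0]])

```text
time: 24.62
tool_pos: [0.4828, 0.3794, 0.0128]
tcp_rot: [3.104, 0.454, -0.012]
wrist_force: [-0.1, -0.9, -3.2]
width: 0.321
grip_force: 80.4
```

Call:
jog_arm(steps=[[0,0,0.006,0],[0,0,0.004,0],[0,0,0,0]])

```text
time: 25.0
tool_pos: [0.4864, 0.3823, 0.0077]
tcp_rot: [-3.108, -0.454, -0.002]
wrist_force: [-0.3, -0.1, -3.0]
width: 0.323
grip_force: 80.5
```

Call:
jog_arm(steps=[[0,0,0.002,0],[0,0,0.002,0],[0,0,0,0]])

```text
time: 25.38
tool_pos: [0.4857, 0.3819, 0.0026]
tcp_rot: [3.109, 0.454, -0.001]
wrist_force: [0.5, 0.6, -2.5]
width: 0.322
grip_force: 80.5
```

Call:
jog_arm(steps=[[0,0,0.001,0],[0,0,0.001,0],[0,0,0,0]])

```text
time: 25.75
tool_pos: [0.4858, 0.3819, 0.0006]
tcp_rot: [3.109, 0.454, -0.0]
wrist_force: [0.6, 0.5, -3.4]
width: 0.324
grip_force: 80.5
```

Call:
jog_arm(steps=[[0,0,0.001,0],[0,0,0,0]])

```text
time: 26.0
tool_pos: [0.4859, 0.382, 0.0004]
tcp_rot: [3.109, 0.454, -0.0]
wrist_force: [-1.2, -1.5, 2.6]
width: 0.323
grip_force: 81.1
```

Floor contact: the force went from -3.4 to +2.6 N, at the expected height. I'll release, partly open, and rise.

Call:
jog_arm(steps=[[0,0,0,0],[0,0,0,0],[0,0,0,0]], finger_gap=0.55)

```text
time: 26.38
tool_pos: [0.4861, 0.3822, -0.0001]
tcp_rot: [-3.108, -0.454, -0.001]
wrist_force: [0.7, 0.4, 0.3]
width: 0.549
grip_force: 0.0
```

Call:
jog_arm(steps=[[0,0,-0.02,0],[0,0,-0.05,0],[0,0,-0.06,0],[0,0,-0.06,0],[0,0,0,0]])

```text
time: 27.0
tool_pos: [0.4901, 0.385, 0.1995]
tcp_rot: [-3.101, -0.453, -0.022]
wrist_force: [0.4, 0.2, -0.6]
width: 0.551
grip_force: 0.0
```

Call:
jog_arm(steps=[[0.06,0.05,0,0],[0,0,0,0],[0,0,0,0],[0,0,0,0]])

```text
time: 27.5
tool_pos: [0.5423, 0.3576, 0.1894]
tcp_rot: [3.108, 0.454, -0.002]
wrist_force: [0.1, 0.0, -0.3]
width: 0.548
grip_force: 0.0
```

```bash
python3 -c "
from h import *
snap('scene','pics/s7.png')
s=cv2.imread('pics/s7.png')[140:275,270:515]
cv2.imwrite('pics/c10.png',cv2.resize(s,(784,432),interpolation=3));to(.48,.38,.2)"
```

```text
d [-0.0533 -0.0392 -0.0104] turn None yaw 0.291 tcp [0.5423 0.3577 0.1895] q6 1.82 F [ 0.2 -0.1 -0.6] w 0.551 t 27.55
```

View pics/c10.png

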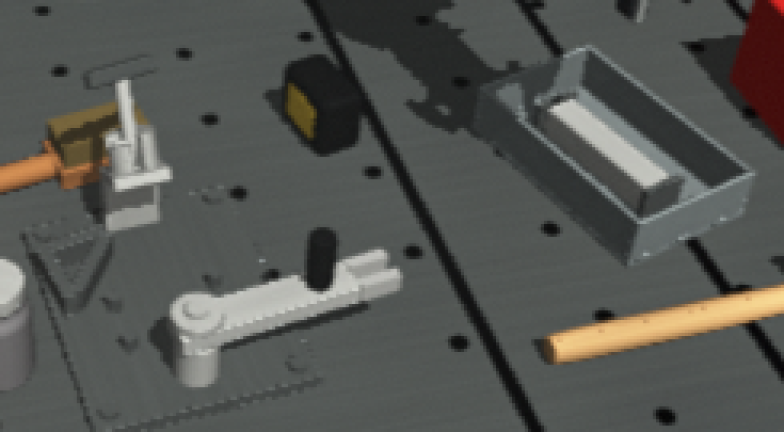

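The strut lies flat in the bin (crop (610,150)), the bar is open and the plunger is out with its crossbar turned. I'll check the bar angle from the handle top, then hand in.

```bash
python3 -c "
from h import *
a=onz('scene',270+321/3.2-.5,140+233/3.2-.5,.118); p=onz('scene',270+198/3.2-.5,140+308/3.2-.5,.072); v=a-p
print(a,p,np.hypot(v[0],v[1]),'bar',np.pi+.072-np.arctan2(v[1],v[0]))
w=a[:2]-[.6425,-.0275];print(np.pi+.072-np.arctan2(w[1],w[0]))"
```

```text
[0.62387977 0.07121575 0.118     ] [ 0.63436652 -0.02385355  0.072     ] 0.09564593144292372 bar 1.5329340967686733
1.4563621073485957
```

```bash
python3 -c "
from workcell import bot, sensors, read_camera, camera_info, finish_job
print(finish_job())"
```

```text
the job is handed in; nothing more can be done
None
```

I handed the job in at about 27.6 s of the 67 s: the last pictures show the plunger parked out, the bar open at about 1.46–1.53 rad, and the strut released flat inside the bin; no verdict was returned.

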